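# Start and run home the screw plug of an oil drum

## Task

Close the oil drum: pick up the steel filler plug, set it upright on the drum's neck and, bearing down lightly, back it off (anticlockwise) until it drops into the thread starts; then screw it in clockwise until its flange has squashed the rubber seal down to the steel rim and the thread comes to its end, and let go. The thread is soft, so never force it, and leave the things standing around where they are.

Things in the scene. Friction and masses are not known exactly. Their poses are not given: they have to be found in the camera images.
- drum: (All sizes in mm.) Squat stainless steel drum, full and immovable, diameter 166, body 136 high, side grips, tap on its -x side. Origin: centre of its underside; z up. A neck stands in the middle of its top: outside diameter 70, bore 55. Inside it three thread starts lie 120 degrees apart; at what angle differs from drum to drum and is not told.
- neck_mouth (a point): Centre of the neck's mouth, level with its steel rim. A black rubber seal stands 4 above the rim (11 N squash it down to it). Inside, 4.5 below the rim, three steel shelves of 84 degrees (44 across) cover the threads, with 3 openings of 36 degrees between. A nib, 4.5 high, on the clockwise end of each shelf stops the lugs. Thread: 0.07 mm down per degree; it ends 68 degrees past the opening.
- plug_centre (a point): Centre of the plug, half-way up its 61; z up. From its foot: nose 33 wide, tapering to a 41 core; 3 lugs (53 over all, 7.5 long, 4.4 thick, centre 11 up); flange 67 wide, 26 to 31 up; grip bar 52 along x, 12 thick along y, 31 to 61 up. 0.18 to 0.29 kg. Height of this point over neck_mouth with the lugs on the shelves 17.5, on the nibs 22, dropped into the openings 8.5 to 10, home at the thread's end 5.
- tin: Food tin, diameter 57, 72 high, standing; bystander. Origin: centre of its underside. Plug and tin may stand on either side of the drum.
- spice_jar: Spice jar with a yellow cap, 42 wide, 96 high, standing to the right; bystander. Origin: centre of its underside.
- tape: Roll of tape lying flat, 104 wide, 25 high, to the right; bystander. Origin: centre of its underside.
Things that resemble listed ones, but are neither listed nor needed, are in the scene too. What is shaped like the part that bears plug_centre but red is not meant.

How it is judged:
By the outcome, as a careful person would: the job done as asked, in the order asked, and still so for the second after the job is handed in, with the robot touching nothing.
It also fails if it takes over 67 s, if anything falls off the work surface, if the arm or the gripper's body presses on something with over 40 N, if the wrist force passes 120 N, or if a joint passes its speed limit or range.

## Robot

A 7-joint arm with a two-finger parallel gripper is mounted at the origin on a cart in front of the work surface, level with it; the furniture and walls round the work are solid. World frame = base frame: x ahead of the robot, y to its left, z up, the work surface at z = 0. Lengths are in mm, angles in rad, forces in N, time in s.
With the tool pointing down it reaches from about 350 to 900 mm from the base axis. Payload 7.2 kg.
Tool frame: the origin (TCP) lies midway between the tips of the shut fingers; the grasp point (between the pads) lies 19 mm behind it; x points along the fingers, y is the direction in which the jaws open and shut, and the axes are right-handed (so a half turn about x gives the same grasp; the last joint's range is limited). The gripper opens to 88 mm and grips with 3 to 60 N. Pads are 20 mm wide; open, the fingers measure 115 mm over their backs; the gripper's body (75 mm by 178 mm) begins 61 mm behind the grasp point.
Start: joints at [1.124, 0.411, -0.013, 1.596, 0.006, 1.134, -0.082], TCP at [231.117, -580.701, 222.653] pointing down, gripper open.
Joint ranges: [-2.95, 2.95], [-0.29, 1.99], [-1.47, 1.44], [0.14, 2.54], [-1.03, 4.17], [0.13, 1.85], [-2.86, 2.86]. Speed limits (rad/s): [2.39, 2.39, 3.01, 3.01, 3.14, 3.14, 3.14].

## Interface

Orientations are given as a unit quaternion [x, y, z, w].
In Python, from workcell import arm gives the robot as it stands.
- The arm moves only by the tool apply_moves, never from a script. Its argument "plan" is a list that holds one entry, the list of rows, each a list of 5 numbers: the finger opening in mm, from 0 to 87.8, then the shift along the tool's x, y, z in mm, then the turn about the tool's x in rad. In form: [[[grip, dx, dy, dz, turn], ...]]. A call has 1 to 20 rows; each row is the pose to reach, as a shift and turn from the pose commanded when the call began, along the tool's axes at that moment; what a row does not reach only later rows make up. A row lasts 1/12 s, in which the tool goes at most 41.7 mm and 7.16 degrees, less where a joint would pass 70% of its speed; a pose out of reach is approached as far as the arm can. A call with a gripper value outside its range is refused whole. The fingers move at their own pace and stop on an object; the grip force is fixed at half the most. Time passes only in rows, so rows that repeat a pose let the fingers close. It gives the time, the measured TCP pose, the force and the opening at its end, in the units of the state.
- arm.observe(): the state, without advancing time (a new reading comes with each control period).
- arm.capture(name): name is "scene" or "top"; returns a dict with "frame" (480x640x3 uint8, blue, green, red), "vfov" (degrees; the focal length in pixels is half the picture's height over the tangent of half this angle, whatever the lens; pixels are square), "cx", "cy" (the principal point, pixels), "world_to_cam" (4x4, takes a point from world to camera coordinates). Camera axes: x right, y up, looking along -z (the intrinsics and any distortion apply to the point x, -y, -z); pixel columns grow to the right and rows downward; lengths in mm; the calibration is good to about 2 mm. A picture is of the moment at which its call begins. There is no depth.
- arm.close_job(): hands the job in, once; it reports no verdict.
The state is a dict: "clock": time; "qpos": joint angles; "qvel": joint speeds; "tau": joint torques, N m; "position": TCP position; "tcp_rot": TCP orientation; "wrist_force": force on the tool from outside, world axes, zero at the start; "torque": the same for the moment, N m; "finger_gap": finger opening in mm.
Only numpy, scipy, OpenCV 4.12 (cv2) and the standard library are available. Lean on these libraries where they do the work, as an engineer would, in place of code of your own. Each camera call takes 0.05 s, during which the arm holds its last target.

## Working session

There is one attempt and no reset: what is moved stays moved. The work goes in short steps, Python scripts to look and compute and a tool call to move; the robot and the scene stay as the last step left them, time stands still between calls to the robot, and variables do not carry over. Pictures are saved under pics/ and viewed, and the job is handed in when it is done.

Besides the shell and the picture viewer there is one more tool, called after "Call:" in YAML: its name, and indented under it one key for each argument. apply_moves: Moves the arm, as the interface text tells. Its arguments: {"type":"object","properties":{"plan":{"type":"array"}},"required":["plan"]}

```bash
ls; mkdir -p pics; cat > h.py <<'E'
import numpy as np, cv2, json
from workcell import arm
def cap(name,fn):
    c=arm.capture(name); cv2.imwrite('pics/'+fn+'.png',c['frame'])
    import pickle; pickle.dump(c,open('pics/'+fn+'.pkl','wb')); return c
def load(fn):
    import pickle; return pickle.load(open('pics/'+fn+'.pkl','rb'))
def f(c): return c['frame'].shape[0]/2/np.tan(np.radians(c['vfov'])/2)
def proj(c,p):
    p=np.atleast_2d(p).astype(float); q=(c['world_to_cam']@np.c_[p,np.ones(len(p))].T).T
    return np.c_[c['cx']+f(c)*q[:,0]/-q[:,2], c['cy']-f(c)*q[:,1]/-q[:,2]]
def ray(c,u,v):
    d=np.array([(u-c['cx'])/f(c),-(v-c['cy'])/f(c),-1]); W=c['world_to_cam']; R=W[:3,:3]; o=-R.T@W[:3,3]
    return o,R.T@d
def atz(c,u,v,z):
    o,d=ray(c,u,v); return o+d*(z-o[2])/d[2]
def crop(fn,x0,y0,x1,y1,s,out):
    im=cv2.imread('pics/'+fn+'.png')[y0:y1,x0:x1]; cv2.imwrite('pics/'+out+'.png',cv2.resize(im,None,fx=s,fy=s,interpolation=cv2.INTER_CUBIC))
E
python3 - <<'E'
from h import *
for n in('scene','top'):
    c=cap(n,n+'0'); print({k:v for k,v in c.items() if k!='frame'})
s=arm.observe(); print(s)
E
```

```text
pics
{'vfov': 48.889044226788336, 'cx': 317.45622320139967, 'cy': 251.0426176580506, 'world_to_cam': array([[ 6.40982233e-01, -7.67229530e-01,  2.23746767e-02,
        -3.85964495e+02],
       [ 3.47770415e-01,  3.16284769e-01,  8.82620917e-01,
        -2.57625495e+02],
       [-6.84249601e-01, -5.57963076e-01,  4.69552649e-01,
        -1.24158788e+03],
       [ 0.00000000e+00,  0.00000000e+00,  0.00000000e+00,
         1.00000000e+00]])}
{'vfov': 47.440603264555705, 'cx': 317.64757475166056, 'cy': 241.21374566391918, 'world_to_cam': array([[-2.39514635e-02, -9.99293685e-01, -2.89561637e-02,
        -6.66465438e+01],
       [ 9.91059820e-01, -2.75368825e-02,  1.30545596e-01,
        -4.89241690e+02],
       [-1.31250752e-01, -2.55705324e-02,  9.91019368e-01,
        -1.53529010e+03],
       [ 0.00000000e+00,  0.00000000e+00,  0.00000000e+00,
         1.00000000e+00]])}
{'clock': 0.1, 'qpos': array([ 1.12379046,  0.4118428 , -0.01268991,  1.59693101,  0.0055854 ,
        1.13429813, -0.08220318]), 'qvel': array([-1.67259434e-03, -1.17321866e-03, -1.44073152e-04, -1.70350876e-03,
        4.46444362e-04, -2.79140615e-05,  4.52063726e-07]), 'tau': array([ 3.52328148e-03, -5.89097428e+01,  6.44348357e-01, -2.91707218e+01,
       -5.37730241e-02,  1.45298152e-02,  1.09875040e-05]), 'position': array([ 230.9252157 , -580.29689397,  221.89103095]), 'tcp_rot': array([-0.69433199, -0.13362057,  0.69459131, -0.13263308]), 'wrist_force': array([-0.49226484,  0.04632428,  0.39748677]), 'torque': array([0.03662711, 0.01892893, 0.04861008]), 'finger_gap': 88.17590700056664}
```

View pics/scene0.png

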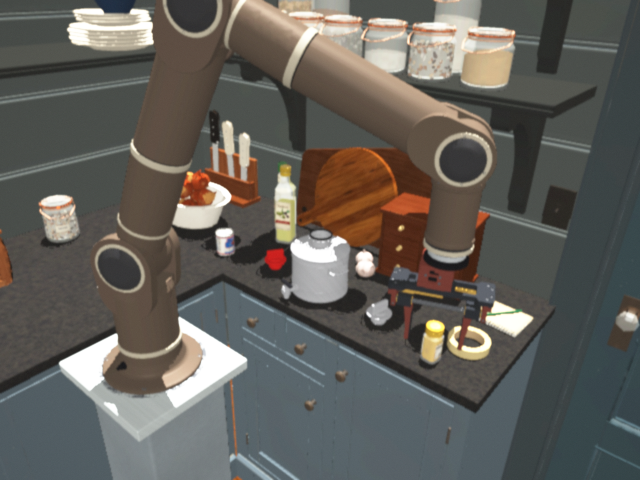

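View pics/top0.png

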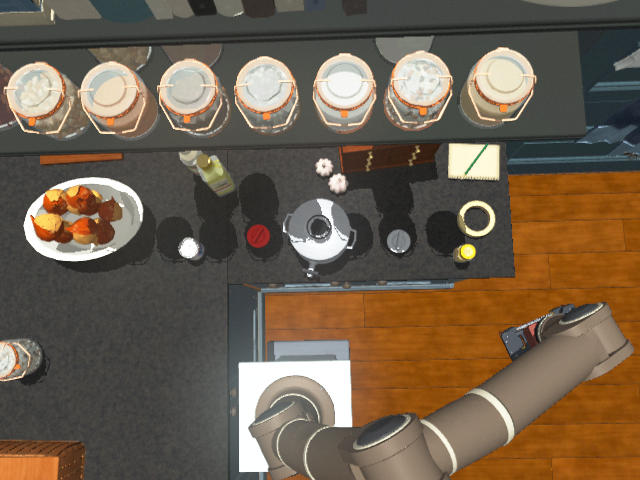

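```bash
python3 - <<'E'
from h import *
crop('top0',270,190,430,290,5,'c1'); crop('scene0',250,215,450,345,4,'c2')
E
```

```text
(no output)
```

View pics/c1.png

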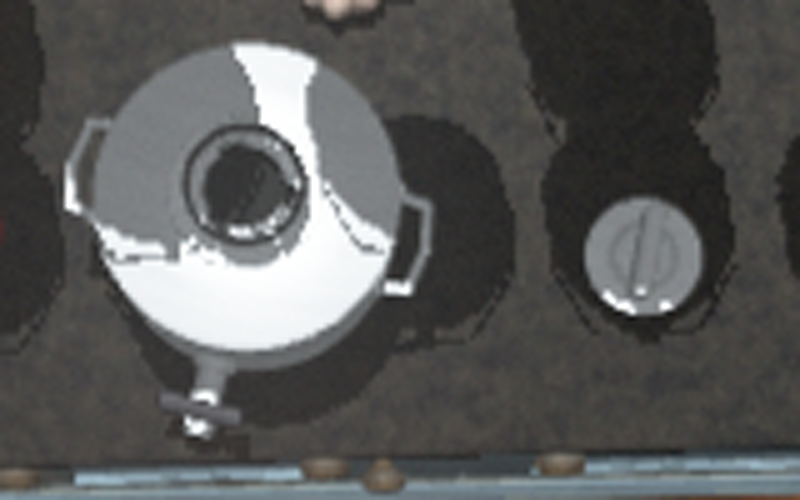

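View pics/c2.png

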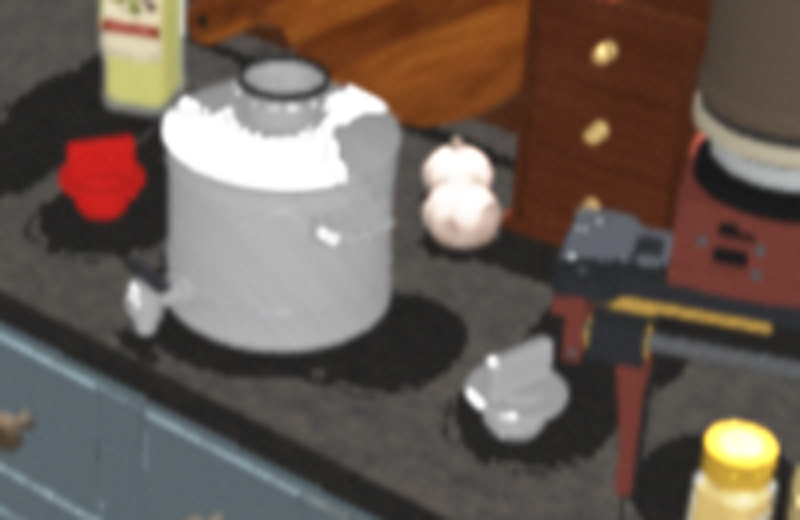

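```bash
python3 - <<'E'
from h import *
def cc(fn,x0,y0,x1,y1,s,out,g=1.8):
    im=cv2.imread('pics/'+fn+'.png')[y0:y1,x0:x1].astype(float)
    im=255*(im/255)**(1/g) if g<1 else np.clip((im-60)*1.8,0,255)
    cv2.imwrite('pics/'+out+'.png',cv2.resize(im.astype(np.uint8),None,fx=s,fy=s,interpolation=cv2.INTER_NEAREST))
cc('top0',382,225,414,257,16,'c3'); cc('scene0',360,292,400,332,14,'c4'); cc('top0',300,208,340,248,14,'c5'); cc('scene0',300,222,345,260,14,'c6')
a=cv2.imread('pics/c3.png');b=cv2.imread('pics/c4.png')
E
```

```text
(no output)
```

View pics/c3.png

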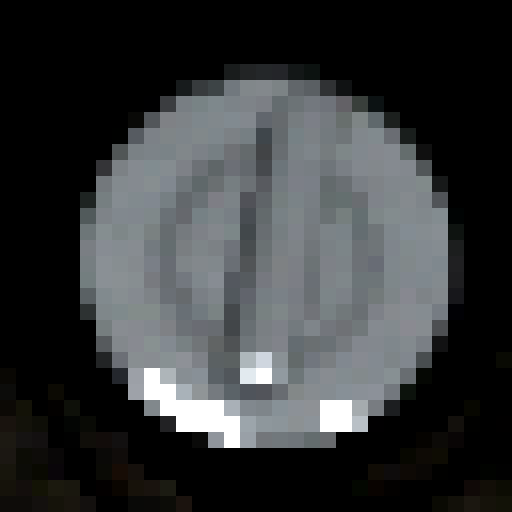

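View pics/c4.png

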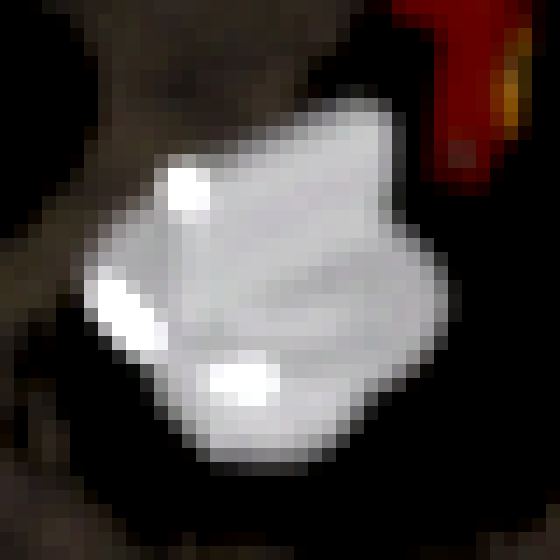

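View pics/c5.png

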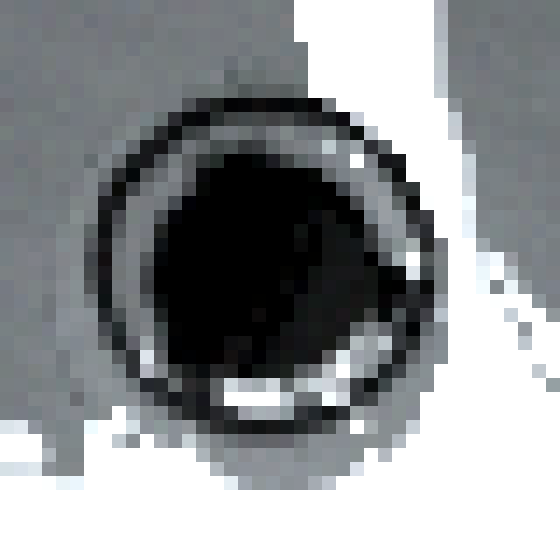

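View pics/c6.png

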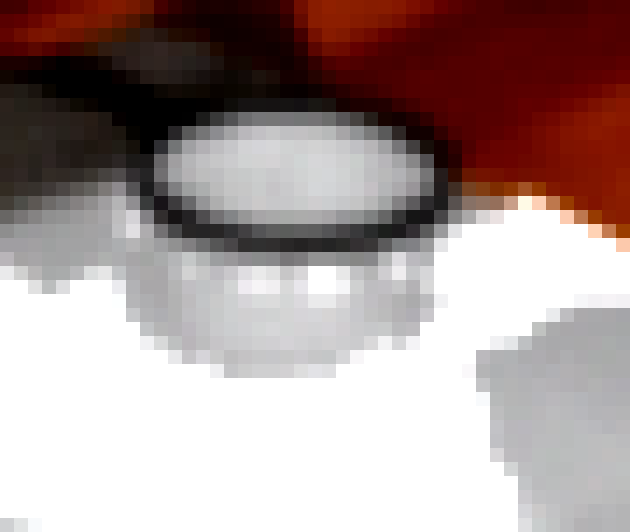

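```bash
cat >> h.py <<'E'
def tri(obs):
    A=[];b=[]
    for c,u,v in obs:
        o,d=ray(c,u,v); d/=np.linalg.norm(d); P=np.eye(3)-np.outer(d,d); A.append(P); b.append(P@o)
    A=np.vstack(A);b=np.hstack(b); x=np.linalg.lstsq(A,b,rcond=None)[0]; return x,np.linalg.norm(A@x-b)
def circ(c,r,z,n=60):
    t=np.linspace(0,2*np.pi,n); return np.c_[c[0]+r*np.cos(t),c[1]+r*np.sin(t),np.full(n,z)]
def overlay(fn,polys,x0,y0,x1,y1,s,out):
    c=load(fn); im=np.clip((c['frame'][y0:y1,x0:x1].astype(float)-40)*1.4,0,255).astype(np.uint8)
    im=cv2.resize(im,None,fx=s,fy=s,interpolation=cv2.INTER_NEAREST)
    for p,col in polys:
        q=(proj(c,p)-[x0,y0]+.5)*s; cv2.polylines(im,[np.round(q).astype(int)],False,col,1,cv2.LINE_AA)
    cv2.imwrite('pics/'+out+'.png',im)
def plugpolys(p,yaw):
    # p: centre
    z0=p[2]-30.5; P=[(circ(p,33.5,z0+31),(0,255,0)),(circ(p,33.5,z0+26),(0,160,0)),(circ(p,16.5,z0),(255,255,0))]
    c,s=np.cos(yaw),np.sin(yaw)
    for z in(31,61):
        b=np.array([[26,6],[-26,6],[-26,-6],[26,-6],[26,6]]); 
        P.append((np.c_[p[0]+c*b[:,0]-s*b[:,1],p[1]+s*b[:,0]+c*b[:,1],np.full(5,z0+z)],(0,0,255)))
    return P
E
cat > m.py <<'E'
from h import *
T=load('top0');S=load('scene0')
ct=(266/14-.5+300,262/14-.5+208); cs=(295/14-.5+300,171/14-.5+222)
print('seal',tri([(T,*ct),(S,*cs)]), atz(T,*ct,170))
o,_=ray(T,0,0);print(o, ray(S,0,0)[0])
p=atz(T,398.5,240.5,28.5); print('plug',p, proj(S,[p[0],p[1],28.5]))
for n,u,v,z in(('tin',190,246,72),('spice',467,252,96),('tape',476,219,25),('red',258,235,30)): print(n,atz(T,u,v,z))
E
python3 m.py
```

```text
seal (array([507.13642815, -85.9222677 , 177.08210882]), np.float64(0.5467700413039335)) [508.53257741 -86.04377733 170.        ]
[ 281.76351878 -119.32984648 1583.44074555] [-512.56509857 -907.40052719  819.01235748]
plug [ 483.33210938 -310.56241297   28.5       ] [[379.47175731 313.00298463]]
tin [478.34635056 278.46237477  72.        ]
spice [ 437.9026214  -486.36053581   96.        ]
tape [ 539.82328047 -535.16730513   25.        ]
red [510.34614059  92.31024155  30.        ]
```

```bash
cat > o.py <<'E'
from h import *
import sys
px,py,yaw,nx,ny,nz=map(float,sys.argv[1:])
P=plugpolys([px,py,30.5],np.radians(yaw))
N=[(circ([nx,ny],35,nz),(0,255,0)),(circ([nx,ny],27.5,nz),(0,255,255)),(circ([nx,ny],83,136),(0,0,255)),(circ([nx,ny],83,0),(0,0,255))]
overlay('top0',P,382,225,414,257,18,'a1');overlay('scene0',P,360,292,400,332,14,'a2')
overlay('top0',N,270,190,370,280,6,'a3');overlay('scene0',N,280,222,360,312,6,'a4')
a=[cv2.imread(f'pics/a{i}.png') for i in(1,2,3,4)]
h=[cv2.resize(x,(400,300*400//400 if False else int(400*x.shape[0]/x.shape[1]))) for x in a]
cv2.imwrite('pics/A.png',np.hstack([cv2.resize(a[0],(400,400)),cv2.resize(a[1],(400,400))]))
cv2.imwrite('pics/B.png',np.hstack([cv2.resize(a[2],(400,360)),cv2.resize(a[3],(400,450))[:360]]))
E
python3 o.py 483.3 -310.6 10 507 -86 177
```

```text
(no output)
```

View pics/A.png

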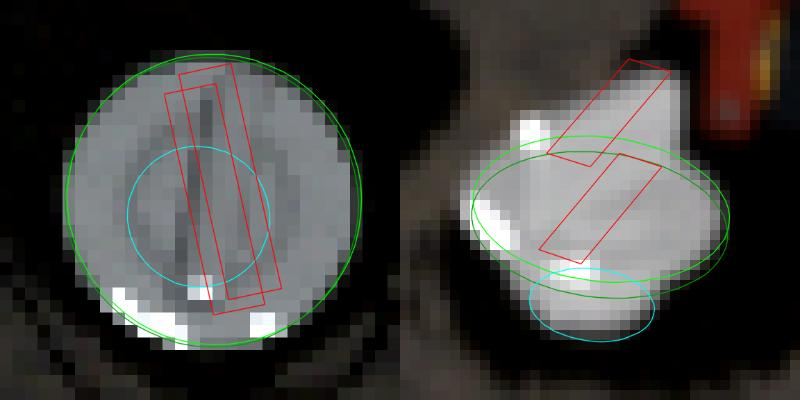

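View pics/B.png

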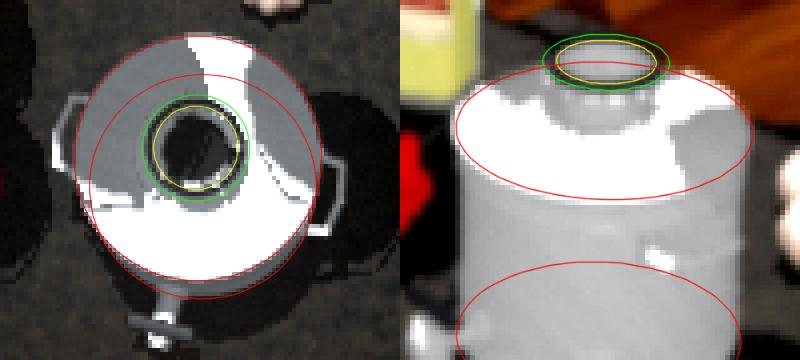

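```bash
python3 o.py 482.9 -310 -9 507 -86 175; python3 - <<'E'
from h import *
from scipy.spatial.transform import Rotation as R
T=load('top0')
s=arm.observe(); M=R.from_quat(s['tcp_rot']).as_matrix(); print(M.round(3)); print('yaw of y', np.degrees(np.arctan2(M[1,1],M[0,1])))
for z in(150,300,450,600): print(z,atz(T,320,150,z).round(), atz(T,388,150,z).round())
E
```

```text
[[-0.001  0.37  -0.929]
 [ 0.001 -0.929 -0.37 ]
 [-1.    -0.001  0.   ]]
yaw of y -68.2963457145253
150 [720. -95. 150.] [ 714. -278.  150.]
300 [675. -97. 300.] [ 669. -261.  300.]
450 [ 629. -100.  450.] [ 624. -245.  450.]
600 [ 583. -102.  600.] [ 579. -228.  600.]
```

View pics/A.png

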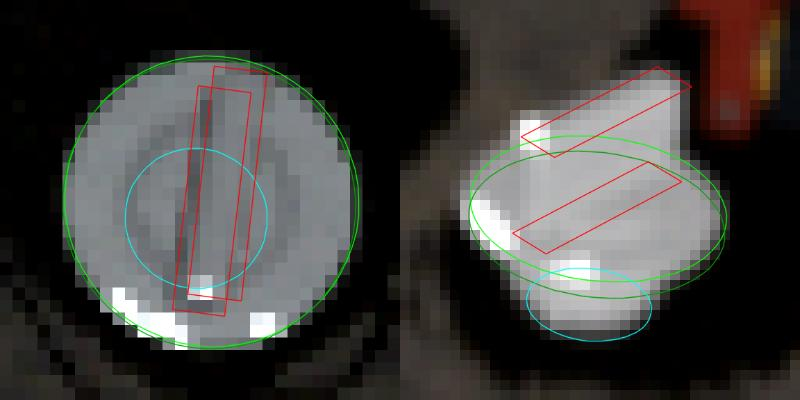

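View pics/B.png

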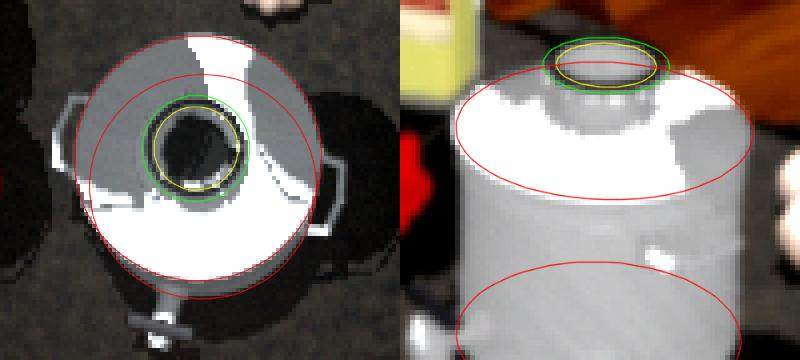

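```bash
python3 o.py 483.2 -309.5 -12 507 -86.5 175
```

```text
(no output)
```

View pics/A.png

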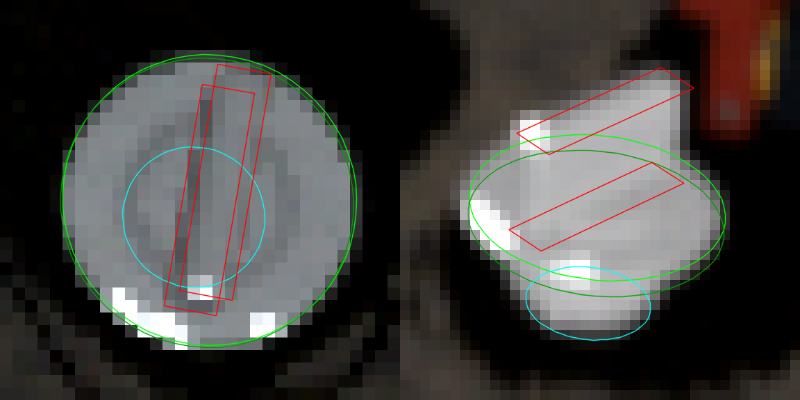

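```bash
cat > mv.py <<'E'
# usage: python3 mv.py x y z yaw_y(deg)
from h import *
import sys
from scipy.spatial.transform import Rotation as R
s=arm.observe(); M=R.from_quat(s['tcp_rot']).as_matrix()
y=np.degrees(np.arctan2(M[1,1],M[0,1]))
print('t',s['clock'],'pos',s['position'].round(2),'yaw',round(y,2),'F',s['wrist_force'].round(2),'Tq',s['torque'].round(2),'gap',round(s['finger_gap'],2),'q',s['qpos'].round(2))
print('tool x in world',M[:,0].round(4))
if len(sys.argv)>1:
    a=list(map(float,sys.argv[1:])); 
    print('shift',(M.T@(np.array(a[:3])-s['position'])).round(2),'turn',round(-np.radians((a[3]-y+180)%360-180),4))
E
python3 mv.py 483 -309.7 150 -101.5
```

```text
t 0.1 pos [ 230.93 -580.3   221.89] yaw -68.3 F [-0.49  0.05  0.4 ] Tq [0.04 0.02 0.05] gap 88.18 q [ 1.12  0.41 -0.01  1.6   0.01  1.13 -0.08]
tool x in world [-6.0e-04  1.3e-03 -1.0e+00]
shift [  72.09 -158.09 -334.28] turn 0.5795
```

Call:
apply_moves:
  plan:
    - [[87, 0, -20, -42, 0.1], [87, 0, -40, -84, 0.2], [87, 0, -60, -126, 0.3], [87, 15, -80, -168, 0.4], [87, 30, -100, -210, 0.5], [87, 45, -120, -252, 0.58], [87, 60, -140, -294, 0.58], [87, 72, -158, -334, 0.58], [87, 72, -158, -334, 0.58], [87, 72, -158, -334, 0.58], [87, 72, -158, -334, 0.58], [87, 72, -158, -334, 0.58]]

```text
clock: 1.1
position: [482.5, -310.7, 150.3]
tcp_rot: [-0.703, 0.071, 0.704, 0.071]
wrist_force: [-0.6, -0.9, 0.0]
finger_gap: 86.9
```

```bash
python3 mv.py 483.1 -309.7 36 -101.5; python3 - <<'E'
from h import *
cap('scene','s1');cap('top','t1'); crop('s1',310,200,470,340,5,'c7'); crop('t1',350,190,450,290,6,'c8')
E
python3 mv.py
```

```text
t 1.1 pos [ 482.47 -310.7   150.32] yaw -101.49 F [-0.62 -0.91  0.02] Tq [-0.03  0.    0.  ] gap 86.93 q [ 0.52  0.4  -0.04  1.8   0.02  0.94 -1.3 ]
tool x in world [-1.2e-03 -1.0e-04 -1.0e+00]
shift [114.32  -1.15  -0.55] turn 0.0001
t 1.2 pos [ 481.77 -312.3   150.94] yaw -101.68 F [-0.19  0.19  0.23] Tq [ 0.05  0.01 -0.  ] gap 86.78 q [ 0.52  0.4  -0.04  1.8   0.02  0.94 -1.3 ]
tool x in world [-4.e-04 -1.e-03 -1.e+00]
```

View pics/c7.png

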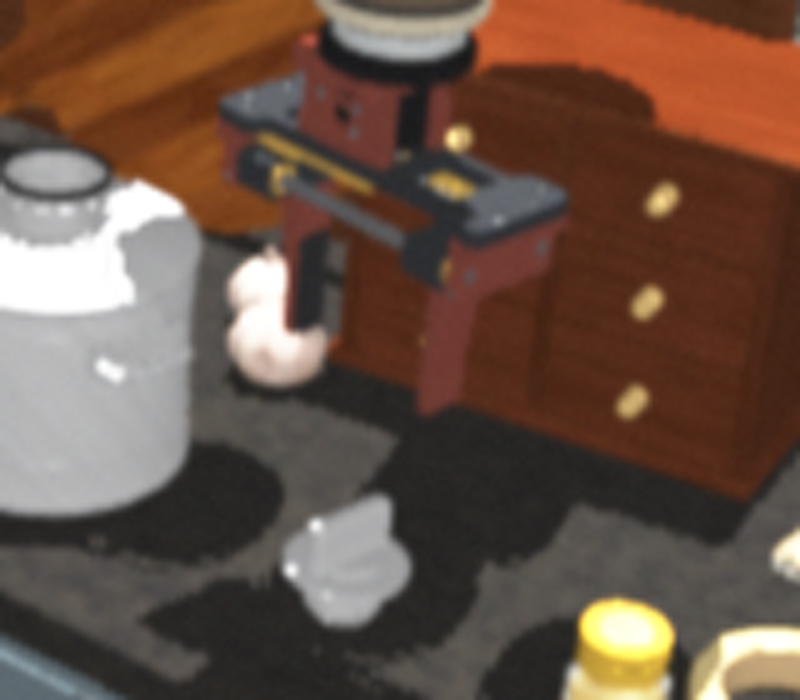

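View pics/c8.png

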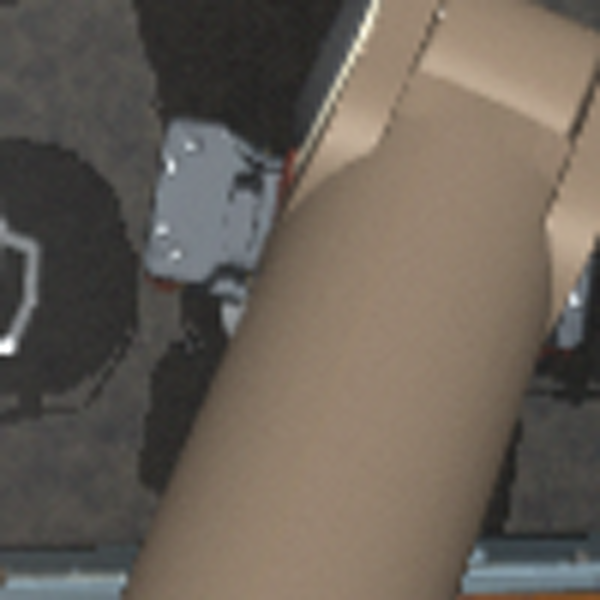

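Call:
apply_moves:
  plan:
    - [[87, 35, 0, 0, 0], [87, 70, -0.5, 0, 0], [87, 95, -0.5, 0, 0], [87, 108, -0.5, 0, 0], [87, 115, -0.5, 0, 0], [87, 115, -0.5, 0, 0], [60, 115, -0.5, 0, 0], [30, 115, -0.5, 0, 0], [5, 115, -0.5, 0, 0], [0, 115, -0.5, 0, 0], [0, 115, -0.5, 0, 0], [0, 115, -0.5, 0, 0], [0, 115, -0.5, 0, 0]]

```text
clock: 2.28
position: [483.3, -309.9, 35.9]
tcp_rot: [0.704, -0.071, -0.703, -0.071]
wrist_force: [-0.8, -0.2, -0.1]
finger_gap: 43.4
```

```bash
python3 mv.py
```

```text
t 2.2833 pos [ 483.26 -309.89   35.91] yaw -101.52 F [-0.82 -0.19 -0.08] Tq [ 0.01  0.   -0.07] gap 43.44 q [ 0.52  0.55 -0.04  1.88  0.03  0.71 -1.32]
tool x in world [ 4.e-04 -2.e-04 -1.e+00]
```

Fingers still closing (slow).

Call:
apply_moves:
  plan:
    - [[0, 0, 0, 0, 0], [0, 0, 0, 0, 0], [0, 0, 0, 0, 0], [0, 0, 0, 0, 0], [0, 0, 0, 0, 0], [0, 0, 0, 0, 0], [0, 0, 0, 0, 0]]

```text
clock: 2.87
position: [483.0, -309.8, 35.5]
tcp_rot: [-0.703, 0.071, 0.704, 0.071]
wrist_force: [-0.4, -0.1, -1.8]
finger_gap: 11.8
```

```bash
python3 mv.py; python3 - <<'E'
from h import *
cap('scene','s2');crop('s2',310,200,470,340,5,'c9')
E
python3 mv.py
```

```text
t 2.8667 pos [ 482.98 -309.77   35.45] yaw -101.52 F [-0.42 -0.09 -1.82] Tq [ 0.11 -0.04  0.01] gap 11.79 q [ 0.52  0.55 -0.04  1.88  0.03  0.71 -1.32]
tool x in world [-3.e-04  2.e-04 -1.e+00]
t 2.9167 pos [ 482.96 -309.81   35.47] yaw -101.53 F [ 0.13 -0.53 -2.68] Tq [ 0.08 -0.02  0.06] gap 11.99 q [ 0.52  0.55 -0.04  1.88  0.03  0.71 -1.32]
tool x in world [-3.e-04  2.e-04 -1.e+00]
```

View pics/c9.png

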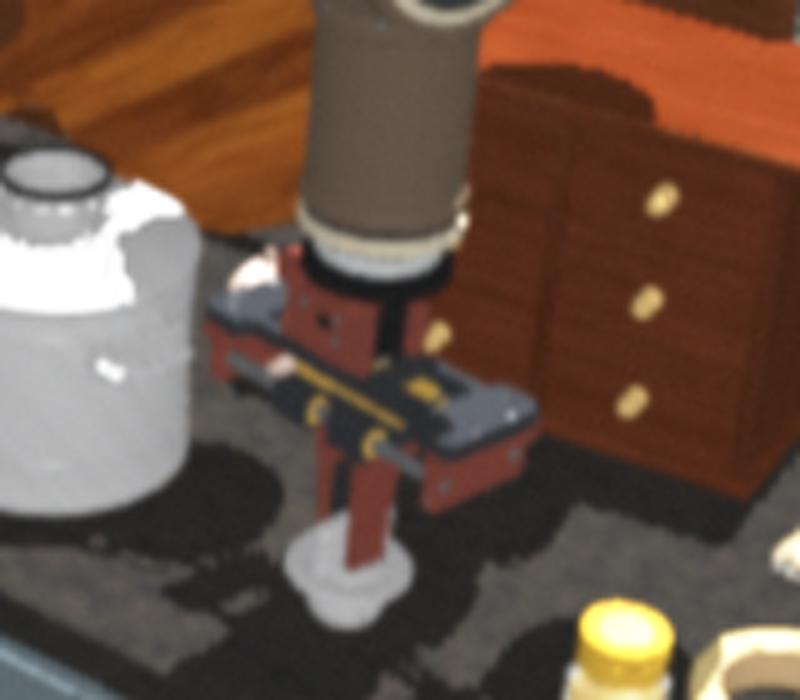

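```bash
python3 mv.py 507 -86.3 240.5 -61.5
```

```text
t 2.9167 pos [ 482.96 -309.81   35.47] yaw -101.53 F [ 0.13 -0.53 -2.68] Tq [ 0.08 -0.02  0.06] gap 11.99 q [ 0.52  0.55 -0.04  1.88  0.03  0.71 -1.32]
tool x in world [-3.e-04  2.e-04 -1.e+00]
shift [-205.   -223.82   21.18] turn -0.6986
```

Call:
apply_moves:
  plan:
    - [[0, -20, 0, 0, 0], [0, -50, 0, 0, 0], [0, -85, 0, 0, 0], [0, -120, 0, 0, 0], [0, -155, 0, 0, 0], [0, -185, -15, 2, -0.05], [0, -205, -45, 5, -0.15], [0, -205, -80, 8, -0.25], [0, -205, -115, 11, -0.35], [0, -205, -150, 14, -0.45], [0, -205, -180, 17, -0.55], [0, -205, -205, 20, -0.65], [0, -205, -217, 21, -0.7], [0, -205, -224, 21, -0.7], [0, -205, -224, 21, -0.7], [0, -205, -224, 21, -0.7], [0, -205, -224, 21, -0.7]]

```text
clock: 4.33
position: [507.1, -88.2, 240.4]
tcp_rot: [-0.685, -0.173, 0.686, -0.173]
wrist_force: [0.8, -0.7, -2.5]
finger_gap: 11.7
```

```bash
python3 mv.py; python3 - <<'E'
from h import *
cap('scene','s3');crop('s3',260,130,390,270,4,'c9');cap('top','t3');crop('t3',260,170,380,270,5,'c10')
E
python3 mv.py
```

```text
t 4.3333 pos [507.11 -88.19 240.45] yaw -61.66 F [ 0.78 -0.69 -2.46] Tq [-0.   -0.04 -0.07] gap 11.65 q [ 0.31  0.22 -0.28  1.82  0.07  1.1  -1.06]
tool x in world [-4.e-04 -7.e-04 -1.e+00]
t 4.4333 pos [507.14 -87.85 240.49] yaw -61.61 F [ 0.44 -0.69 -2.28] Tq [-0.01  0.04 -0.  ] gap 11.74 q [ 0.31  0.22 -0.28  1.82  0.07  1.1  -1.06]
tool x in world [-3.e-04 -4.e-04 -1.e+00]
```

View pics/c9.png

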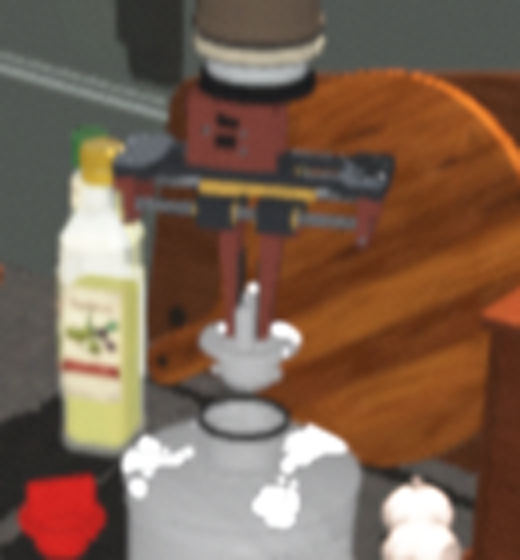

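View pics/c10.png

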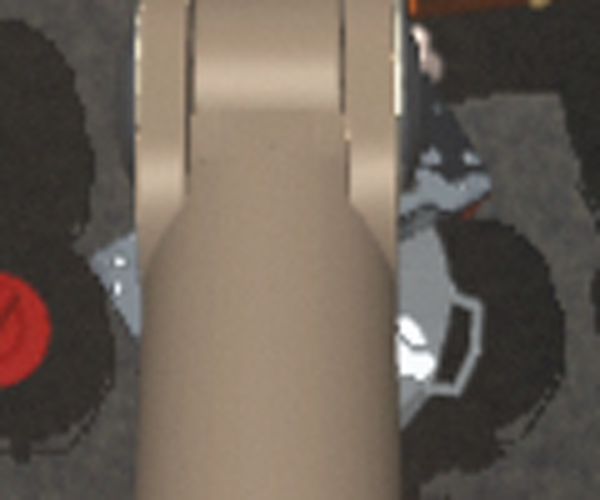

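Call:
apply_moves:
  plan:
    - [[0, 0, 0, 0, 0], [0, 0, 0, 0, 0], [0, 0, 0, 0, 0]]

```text
clock: 4.68
position: [507.2, -86.6, 240.6]
tcp_rot: [-0.685, -0.174, 0.685, -0.174]
wrist_force: [-0.7, -0.3, -1.8]
finger_gap: 11.6
```

```bash
python3 mv.py; python3 - <<'E'
from h import *
cap('scene','s4')
P=plugpolys([507,-87,235.5],np.radians(-61.5+90))
N=[(circ([507,-86.5],35,172),(0,255,0)),(circ([507,-86.5],32.5,176),(0,255,255)),(circ([507,-86.5],27.5,176),(0,255,255))]
overlay('s4',P+N,295,190,350,250,12,'a5')
E
python3 mv.py
```

```text
t 4.6833 pos [507.24 -86.59 240.62] yaw -61.47 F [-0.74 -0.26 -1.76] Tq [-0.06  0.05 -0.05] gap 11.6 q [ 0.31  0.22 -0.28  1.82  0.07  1.1  -1.06]
tool x in world [-1.e-04 -0.e+00 -1.e+00]
t 4.7333 pos [507.28 -86.48 240.64] yaw -61.45 F [ 0.04 -0.09 -1.51] Tq [ 0.   -0.02  0.02] gap 12.07 q [ 0.31  0.22 -0.28  1.82  0.07  1.1  -1.06]
tool x in world [-0.e+00 -1.e-04 -1.e+00]
```

View pics/a5.png

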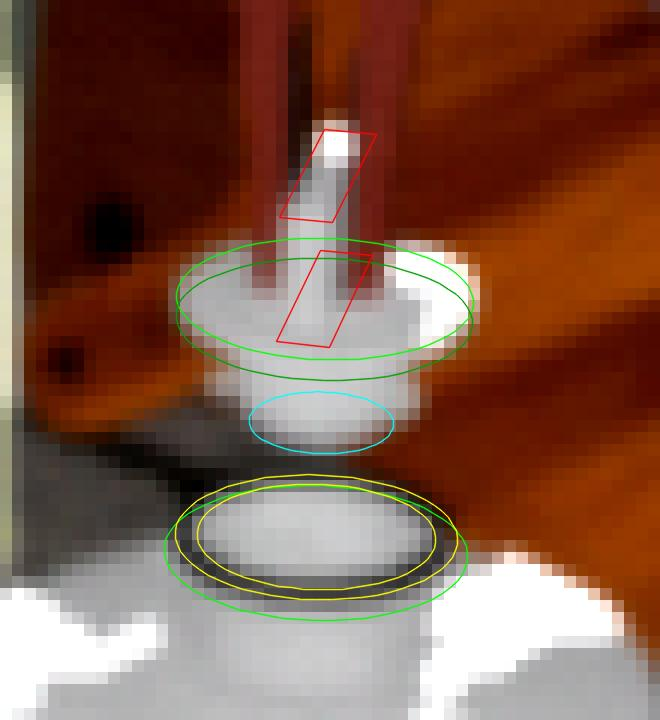

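```bash
python3 - <<'E'
from h import *
from scipy.optimize import least_squares
T=load('top0'); 
# subpixel radial edge: seal outer (dark ring) 
g=cv2.cvtColor(T['frame'],cv2.COLOR_BGR2GRAY).astype(np.float32)
def ring(u0,v0,r0,r1,mode):
    pts=[]
    for a in np.linspace(0,2*np.pi,72,endpoint=False):
        r=np.arange(r0,r1,.1,dtype=np.float32); x=(u0+r*np.cos(a)).astype(np.float32);y=(v0+r*np.sin(a)).astype(np.float32)
        p=cv2.remap(g,x[None],y[None],cv2.INTER_LINEAR)[0]
        if mode=='min': pts.append((x[p.argmin()],y[p.argmin()],p.min()))
        else:
            d=np.gradient(cv2.GaussianBlur(p[None],(1,9),2)[0]); i=d.argmin(); pts.append((x[i],y[i],d[i]))
    return np.array(pts)
p=ring(318.5,226.2,10.3,14,'min')
e=cv2.fitEllipse(p[p[:,2]<70][:,:2].astype(np.float32)); print('seal min',e,(p[:,2]<70).sum())
def fitc(p,z):
    w=np.array([atz(T,u,v,z) for u,v in p[:,:2]]); 
    s=least_squares(lambda q:np.hypot(w[:,0]-q[0],w[:,1]-q[1])-q[2],[500,-86,30],loss='soft_l1'); return s.x,np.sqrt(np.mean(s.fun**2))
for z in(172,175,178): print(z,fitc(p[p[:,2]<70],z))
q=ring(398.5,240.5,9,15,'edge'); print('plug',fitc(q,28.5),fitc(q,31))
c=load('scene0')
E
```

```text
seal min ((318.5399169921875, 226.18978881835938), (22.684581756591797, 23.226383209228516), 90.896240234375) 15
172 (array([508.09751309, -86.05081001,  30.3221582 ]), np.float64(0.3342611654505429))
175 (array([507.61646508, -86.12154629,  30.25771842]), np.float64(0.33355015987785147))
178 (array([507.13541702, -86.19228253,  30.19327855]), np.float64(0.332839158276771))
plug (array([ 482.16383869, -309.43661791,   33.40253821]), np.float64(0.7893783026682774)) (array([ 481.84169068, -309.13097563,   33.34883963]), np.float64(0.7881083066257211))
```

Call:
apply_moves:
  plan:
    - [[0, 10, 0, -1.2, 0], [0, 22, 0, -1.2, 0], [0, 30, 0, -1.2, 0], [0, 34, 0, -1.2, 0], [0, 34, 0, -1.2, 0], [0, 34, 0, -1.2, 0], [0, 34, 0, -1.2, 0], [0, 34, 0, -1.2, 0]]

```text
clock: 5.4
position: [508.7, -85.7, 207.1]
tcp_rot: [0.686, 0.174, -0.685, 0.175]
wrist_force: [-0.2, -0.5, -2.0]
finger_gap: 12.1
```

```bash
python3 mv.py; python3 - <<'E'
from h import *
cap('scene','s5')
P=plugpolys([507.6,-86.1,201.5],np.radians(-61.5+90))
N=[(circ([507.6,-86.1],35,172),(0,255,0)),(circ([507.6,-86.1],32.5,176),(0,255,255)),(circ([507.6,-86.1],27.5,176),(0,255,255))]
overlay('s5',P+N,295,200,350,260,12,'a5')
E
python3 mv.py
```

```text
t 5.4 pos [508.67 -85.66 207.12] yaw -61.42 F [-0.25 -0.46 -2.02] Tq [-0.02 -0.04  0.01] gap 12.14 q [ 0.3   0.26 -0.28  1.86  0.08  1.03 -1.08]
tool x in world [ 8.e-04 -1.e-04 -1.e+00]
t 5.45 pos [508.68 -85.65 207.14] yaw -61.42 F [-0.06 -0.04 -2.42] Tq [-0.04  0.   -0.02] gap 11.76 q [ 0.3   0.26 -0.28  1.86  0.08  1.03 -1.08]
tool x in world [ 9.e-04 -2.e-04 -1.e+00]
```

View pics/a5.png

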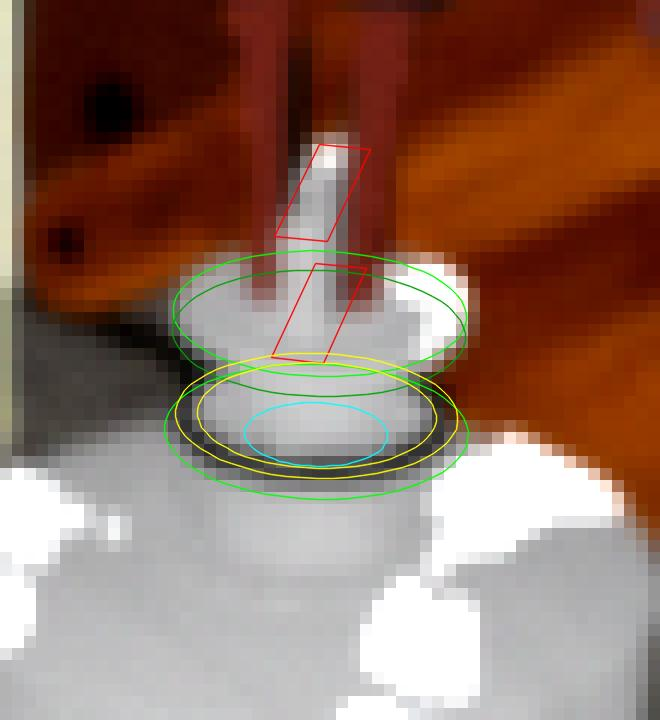

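Call:
apply_moves:
  plan:
    - [[0, 1, 0, 0, 0], [0, 2, 0, 0, 0], [0, 3, 0, 0, 0], [0, 4, 0, 0, 0], [0, 5, 0, 0, 0], [0, 5, 0, 0, 0]]

```text
clock: 5.95
position: [508.2, -85.6, 201.4]
tcp_rot: [-0.685, -0.175, 0.685, -0.174]
wrist_force: [-0.6, 1.2, -2.2]
finger_gap: 11.8
```

```bash
python3 mv.py
```

```text
t 5.95 pos [508.19 -85.64 201.39] yaw -61.42 F [-0.59  1.22 -2.24] Tq [-0.01 -0.01 -0.06] gap 11.75 q [ 0.3   0.26 -0.28  1.87  0.08  1.02 -1.08]
tool x in world [-4.e-04  0.e+00 -1.e+00]
```

Call:
apply_moves:
  plan:
    - [[0, 0.7, 0, 0, 0], [0, 1.4, 0, 0, 0], [0, 2, 0, 0, 0], [0, 2, 0, 0, 0]]

```text
clock: 6.28
position: [508.3, -85.6, 199.5]
tcp_rot: [-0.685, -0.175, 0.685, -0.175]
wrist_force: [0.5, -0.2, -3.3]
finger_gap: 12.3
```

Call:
apply_moves:
  plan:
    - [[0, 0.5, 0, 0, 0], [0, 1, 0, 0, 0], [0, 1.5, 0, 0, 0], [0, 1.5, 0, 0, 0]]

```text
clock: 6.62
position: [508.4, -85.6, 198.3]
tcp_rot: [0.685, 0.175, -0.685, 0.175]
wrist_force: [0.5, 0.7, -0.1]
finger_gap: 11.9
```

Call:
apply_moves:
  plan:
    - [[0, 0.3, 0, 0, 0], [0, 0.6, 0, 0, 0], [0, 0.6, 0, 0, 0]]

```text
clock: 6.87
position: [508.5, -85.6, 197.9]
tcp_rot: [0.685, 0.174, -0.685, 0.175]
wrist_force: [-0.6, 1.2, 3.4]
finger_gap: 11.8
```

```bash
python3 mv.py
```

```text
t 6.8667 pos [508.51 -85.61 197.86] yaw -61.42 F [-0.6   1.17  3.36] Tq [0.14 0.35 0.01] gap 11.78 q [ 0.3   0.27 -0.28  1.88  0.09  1.01 -1.08]
tool x in world [ 4.e-04 -1.e-04 -1.e+00]
```

Call:
apply_moves:
  plan:
    - [[0, 0, 0, 0, -0.06], [0, 0, 0, 0, -0.12], [0, 0, 0, 0, -0.18], [0, 0, 0, 0, -0.24], [0, 0, 0, 0, -0.24]]

```text
clock: 7.28
position: [509.7, -85.5, 198.8]
tcp_rot: [0.66, 0.256, -0.658, 0.257]
wrist_force: [1.1, 1.2, 5.9]
finger_gap: 12.0
```

```bash
python3 mv.py
```

```text
t 7.2833 pos [509.67 -85.53 198.76] yaw -47.44 F [1.12 1.19 5.95] Tq [ 0.18 -0.08  0.07] gap 12.01 q [ 0.34  0.27 -0.32  1.87  0.1   1.01 -0.85]
tool x in world [ 3.2e-03 -2.0e-04 -1.0e+00]
```

```bash
python3 - <<'E'
from h import *
cap('scene','s6')
P=plugpolys([507.6,-86.1,192.5],np.radians(-47.5+90))
N=[(circ([507.6,-86.1],35,172),(0,255,0)),(circ([507.6,-86.1],32.5,176),(0,255,255))]
overlay('s6',P+N,295,200,350,260,12,'a5'); overlay('s6',[],295,200,350,260,12,'a6')
E
python3 mv.py
```

```text
t 7.3333 pos [509.68 -85.58 198.75] yaw -47.59 F [0.75 1.36 5.5 ] Tq [ 0.12 -0.15  0.04] gap 11.63 q [ 0.34  0.27 -0.32  1.87  0.1   1.01 -0.85]
tool x in world [ 3.3e-03 -3.0e-04 -1.0e+00]
```

View pics/a5.png

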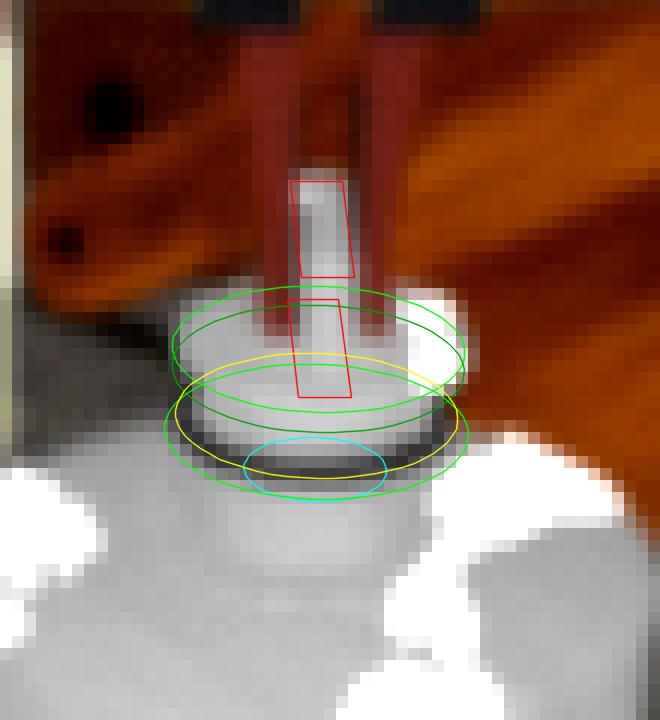

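View pics/a6.png

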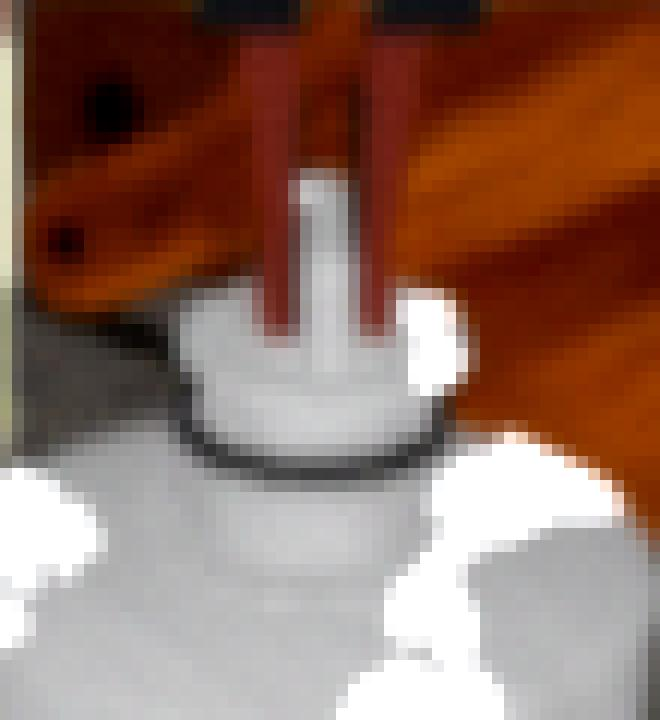

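Call:
apply_moves:
  plan:
    - [[0, -0.4, 0, 0, -0.06], [0, -0.4, 0, 0, -0.12], [0, -0.4, 0, 0, -0.18], [0, -0.4, 0, 0, -0.24], [0, -0.4, 0, 0, -0.24]]

```text
clock: 7.75
position: [508.2, -85.7, 197.7]
tcp_rot: [-0.624, -0.333, 0.624, -0.333]
wrist_force: [0.1, 0.2, -1.5]
finger_gap: 11.7
```

```bash
python3 mv.py
```

```text
t 7.75 pos [508.24 -85.67 197.7 ] yaw -33.76 F [ 0.09  0.21 -1.45] Tq [ 0.04 -0.12  0.  ] gap 11.65 q [ 0.37  0.28 -0.36  1.87  0.11  1.01 -0.62]
tool x in world [-2.e-04  0.e+00 -1.e+00]
```

Call:
apply_moves:
  plan:
    - [[0, 0.7, 0, 0, 0], [0, 1.4, 0, 0, 0], [0, 2.1, 0, 0, 0], [0, 2.8, 0, 0, 0], [0, 2.8, 0, 0, 0]]

```text
clock: 8.17
position: [508.3, -85.6, 194.9]
tcp_rot: [-0.624, -0.332, 0.624, -0.332]
wrist_force: [0.1, -0.4, -2.5]
finger_gap: 11.9
```

Call:
apply_moves:
  plan:
    - [[0, 0.4, 0, 0, 0], [0, 0.8, 0, 0, 0], [0, 1, 0, 0, 0], [0, 1, 0, 0, 0]]

```text
clock: 8.5
position: [508.4, -85.6, 194.6]
tcp_rot: [0.624, 0.332, -0.624, 0.333]
wrist_force: [-3.5, 0.7, 4.1]
finger_gap: 12.0
```

Call:
apply_moves:
  plan:
    - [[0, 0, -0.3, 0.2, -0.06], [0, 0, -0.3, 0.2, -0.12], [0, 0, -0.3, 0.2, -0.18], [0, 0, -0.3, 0.2, -0.24], [0, 0, -0.3, 0.2, -0.24]]

```text
clock: 8.92
position: [508.7, -85.8, 194.6]
tcp_rot: [0.58, 0.405, -0.579, 0.406]
wrist_force: [-0.3, 0.5, 4.4]
finger_gap: 11.7
```

Call:
apply_moves:
  plan:
    - [[0, 0, 0, 0, -0.06], [0, 0, 0, 0, -0.12], [0, 0, 0, 0, -0.18], [0, 0, 0, 0, -0.24], [0, 0, 0, 0, -0.24]]

```text
clock: 9.33
position: [508.7, -85.8, 194.6]
tcp_rot: [0.527, 0.471, -0.527, 0.472]
wrist_force: [0.4, -0.3, 3.3]
finger_gap: 12.1
```

```bash
python3 mv.py
```

```text
t 9.3333 pos [508.65 -85.75 194.58] yaw -6.37 F [ 0.44 -0.31  3.31] Tq [ 0.05 -0.05  0.11] gap 12.07 q [ 0.43  0.29 -0.44  1.87  0.14  1.01 -0.17]
tool x in world [ 1.5e-03 -2.0e-04 -1.0e+00]
```

Call:
apply_moves:
  plan:
    - [[0, 0, 0, 0, -0.06], [0, 0, 0, 0, -0.12], [0, 0, 0, 0, -0.18], [0, 0, 0, 0, -0.24], [0, 0, 0, 0, -0.24]]

```text
clock: 9.75
position: [508.6, -85.7, 194.6]
tcp_rot: [0.467, 0.53, -0.467, 0.531]
wrist_force: [0.7, -0.6, 4.0]
finger_gap: 11.9
```

Call:
apply_moves:
  plan:
    - [[0, 0, 0, 0, -0.06], [0, 0, 0, 0, -0.12], [0, 0, 0, 0, -0.18], [0, 0, 0, 0, -0.24], [0, 0, 0, 0, -0.24]]

```text
clock: 10.17
position: [508.6, -85.4, 194.5]
tcp_rot: [0.401, 0.582, -0.4, 0.583]
wrist_force: [1.2, 0.7, 4.1]
finger_gap: 12.1
```

Call:
apply_moves:
  plan:
    - [[0, 0, 0, 0, -0.05], [0, 0, 0, 0, -0.1], [0, 0, 0, 0, -0.15], [0, 0, 0, 0, -0.15]]

```text
clock: 10.5
position: [508.4, -85.6, 194.5]
tcp_rot: [0.356, 0.611, -0.356, 0.611]
wrist_force: [0.3, -0.0, 5.1]
finger_gap: 11.6
```

```bash
python3 mv.py
```

```text
t 10.5 pos [508.45 -85.56 194.54] yaw 29.55 F [ 0.29 -0.03  5.08] Tq [ 0.18 -0.2   0.13] gap 11.64 q [ 0.52  0.3  -0.55  1.87  0.18  1.02  0.41]
tool x in world [ 1.1e-03 -1.0e-04 -1.0e+00]
```

Call:
apply_moves:
  plan:
    - [[0, 0, 0, 0, -0.05], [0, 0, 0, 0, -0.1], [0, 0, 0, 0, -0.14], [0, 0, 0, 0, -0.14]]

```text
clock: 10.83
position: [508.0, -85.2, 194.2]
tcp_rot: [0.313, 0.634, -0.312, 0.634]
wrist_force: [0.2, 2.2, 2.9]
finger_gap: 12.4
```

Call:
apply_moves:
  plan:
    - [[0, 0, 0, 0, -0.05], [0, 0, 0, 0, -0.1], [0, 0, 0, 0, -0.14], [0, 0, 0, 0, -0.14]]

```text
clock: 11.17
position: [507.7, -84.9, 193.5]
tcp_rot: [0.267, 0.655, -0.267, 0.654]
wrist_force: [1.4, 3.5, -1.8]
finger_gap: 11.8
```

Call:
apply_moves:
  plan:
    - [[0, 0.6, 0.2, -0.2, 0], [0, 1.2, 0.3, -0.3, 0], [0, 1.8, 0.3, -0.3, 0], [0, 2.4, 0.3, -0.3, 0], [0, 2.4, 0.3, -0.3, 0]]

```text
clock: 11.58
position: [508.0, -85.1, 191.6]
tcp_rot: [0.267, 0.655, -0.267, 0.655]
wrist_force: [0.8, 3.5, -2.5]
finger_gap: 11.9
```

```bash
python3 mv.py
```

```text
t 11.5833 pos [507.99 -85.09 191.61] yaw 45.68 F [ 0.81  3.48 -2.54] Tq [ 0.83 -0.4   0.02] gap 11.93 q [ 0.56  0.32 -0.6   1.87  0.21  1.02  0.67]
tool x in world [ 0.e+00  1.e-04 -1.e+00]
```

Call:
apply_moves:
  plan:
    - [[0, 0, 0.3, -0.3, -0.04], [0, 0, 0.3, -0.3, -0.08], [0, 0.6, 0.3, -0.3, -0.08], [0, 1.2, 0.3, -0.3, -0.08], [0, 1.8, 0.3, -0.3, -0.08], [0, 2.4, 0.3, -0.3, -0.08], [0, 2.4, 0.3, -0.3, -0.08]]

```text
clock: 12.17
position: [508.0, -85.0, 189.2]
tcp_rot: [0.24, 0.665, -0.24, 0.665]
wrist_force: [1.1, 2.7, -1.5]
finger_gap: 11.7
```

```bash
python3 mv.py
```

```text
t 12.1667 pos [507.98 -84.96 189.23] yaw 50.26 F [ 1.13  2.67 -1.46] Tq [ 0.42 -0.45  0.05] gap 11.7 q [ 0.57  0.32 -0.61  1.87  0.22  1.02  0.75]
tool x in world [ 0.e+00 -2.e-04 -1.e+00]
```

Call:
apply_moves:
  plan:
    - [[0, 0.6, 0.4, -0.2, 0], [0, 1.2, 0.5, -0.2, 0], [0, 1.8, 0.5, -0.2, 0], [0, 2.2, 0.5, -0.2, 0], [0, 2.2, 0.5, -0.2, 0]]

```text
clock: 12.58
position: [507.9, -84.6, 186.9]
tcp_rot: [0.24, 0.665, -0.24, 0.665]
wrist_force: [0.7, -0.0, -1.3]
finger_gap: 11.6
```

```bash
python3 mv.py
```

```text
t 12.5833 pos [507.88 -84.62 186.94] yaw 50.29 F [ 0.74 -0.01 -1.27] Tq [-0.03 -0.2  -0.  ] gap 11.61 q [ 0.57  0.33 -0.61  1.87  0.22  1.01  0.74]
tool x in world [-6.e-04 -4.e-04 -1.e+00]
```

Lateral force gone. Feel for the floor.

Call:
apply_moves:
  plan:
    - [[0, 0.4, 0, 0, 0], [0, 0.8, 0, 0, 0], [0, 1.2, 0, 0, 0], [0, 1.2, 0, 0, 0]]

```text
clock: 12.92
position: [508.1, -84.6, 186.5]
tcp_rot: [0.24, 0.665, -0.24, 0.665]
wrist_force: [-3.1, -0.5, 5.8]
finger_gap: 11.7
```

Call:
apply_moves:
  plan:
    - [[0, 0.3, 0, 0, 0], [0, 0.6, 0, 0, 0], [0, 0.8, 0, 0, 0], [0, 0.8, 0, 0, 0]]

```text
clock: 13.25
position: [508.1, -84.6, 186.3]
tcp_rot: [0.24, 0.665, -0.241, 0.665]
wrist_force: [-3.8, -0.5, 11.3]
finger_gap: 11.9
```

```bash
python3 mv.py
```

```text
t 13.25 pos [508.11 -84.62 186.32] yaw 50.29 F [-3.81 -0.52 11.28] Tq [-0.08  1.14  0.11] gap 11.89 q [ 0.57  0.33 -0.61  1.87  0.22  1.01  0.74]
tool x in world [ 2.0e-04 -1.2e-03 -1.0e+00]
```

Call:
apply_moves:
  plan:
    - [[0, -0.8, -0.2, -0.3, 0], [0, -0.6, -0.2, -0.3, 0.05], [0, -0.4, -0.2, -0.3, 0.1], [0, -0.2, -0.2, -0.3, 0.15], [0, 0, -0.2, -0.3, 0.2], [0, 0, -0.2, -0.3, 0.2]]

```text
clock: 13.75
position: [508.3, -84.6, 185.7]
tcp_rot: [0.306, 0.637, -0.306, 0.638]
wrist_force: [-0.2, -0.0, 3.8]
finger_gap: 12.2
```

```bash
python3 mv.py
```

```text
t 13.75 pos [508.26 -84.6  185.75] yaw 38.68 F [-0.15 -0.    3.81] Tq [-0.12 -0.07  0.04] gap 12.21 q [ 0.54  0.32 -0.57  1.88  0.2   1.    0.55]
tool x in world [ 1.3e-03 -7.0e-04 -1.0e+00]
```

Call:
apply_moves:
  plan:
    - [[0, 0.2, 0, 0, 0.05], [0, 0.4, 0, 0, 0.1], [0, 0.6, 0, 0, 0.15], [0, 0.8, 0, 0, 0.2], [0, 0.8, 0, 0, 0.2]]

```text
clock: 14.17
position: [508.1, -84.6, 185.0]
tcp_rot: [0.368, 0.603, -0.368, 0.604]
wrist_force: [-0.7, -1.3, 4.9]
finger_gap: 12.1
```

Call:
apply_moves:
  plan:
    - [[0, 0.2, 0, 0, 0.05], [0, 0.4, 0, 0, 0.1], [0, 0.6, 0, 0, 0.15], [0, 0.8, 0, 0, 0.2], [0, 0.8, 0, 0, 0.2]]

```text
clock: 14.58
position: [508.1, -84.4, 184.2]
tcp_rot: [0.426, 0.564, -0.426, 0.564]
wrist_force: [-0.7, -0.9, 6.5]
finger_gap: 12.2
```

```bash
python3 mv.py
```

```text
t 14.5833 pos [508.05 -84.44 184.2 ] yaw 15.82 F [-0.73 -0.91  6.51] Tq [-0.03  0.17  0.01] gap 12.17 q [ 0.48  0.31 -0.5   1.88  0.17  0.99  0.18]
tool x in world [ 8.e-04 -6.e-04 -1.e+00]
```

Call:
apply_moves:
  plan:
    - [[0, 0.2, 0, 0, 0.05], [0, 0.4, 0, 0, 0.1], [0, 0.6, 0, 0, 0.15], [0, 0.8, 0, 0, 0.2], [0, 0.8, 0, 0, 0.2]]

```text
clock: 15.0
position: [508.0, -84.2, 183.4]
tcp_rot: [0.481, 0.518, -0.48, 0.519]
wrist_force: [-1.4, -0.5, 6.9]
finger_gap: 11.7
```

```bash
python3 mv.py
```

```text
t 15.0 pos [508.05 -84.25 183.45] yaw 4.37 F [-1.44 -0.52  6.91] Tq [ 0.05  0.28 -0.04] gap 11.71 q [ 0.45  0.3  -0.46  1.88  0.16  0.99 -0.  ]
tool x in world [ 8.e-04 -4.e-04 -1.e+00]
```

Call:
apply_moves:
  plan:
    - [[0, 0.2, 0, 0, 0.04], [0, 0.4, 0, 0, 0.08], [0, 0.5, 0, 0, 0.12], [0, 0.5, 0, 0, 0.12]]

```text
clock: 15.33
position: [508.2, -84.2, 183.0]
tcp_rot: [0.511, 0.489, -0.51, 0.49]
wrist_force: [-1.7, -0.7, 6.2]
finger_gap: 11.9
```

```bash
python3 mv.py
```

```text
t 15.3333 pos [508.18 -84.18 183.  ] yaw -2.46 F [-1.68 -0.72  6.17] Tq [0.1  0.32 0.02] gap 11.95 q [ 0.43  0.3  -0.44  1.89  0.15  0.99 -0.12]
tool x in world [ 1.1e-03 -3.0e-04 -1.0e+00]
```

Call:
apply_moves:
  plan:
    - [[0, 0.1, 0, 0, 0.03], [0, 0.25, 0, 0, 0.06], [0, 0.35, 0, 0, 0.09], [0, 0.35, 0, 0, 0.09]]

```text
clock: 15.67
position: [508.3, -84.2, 182.7]
tcp_rot: [0.532, 0.465, -0.532, 0.466]
wrist_force: [-1.2, -0.4, 6.9]
finger_gap: 12.1
```

```bash
python3 mv.py
```

```text
t 15.6667 pos [508.34 -84.17 182.69] yaw -7.58 F [-1.24 -0.41  6.85] Tq [0.03 0.29 0.04] gap 12.14 q [ 0.42  0.3  -0.42  1.89  0.15  0.98 -0.2 ]
tool x in world [ 1.4e-03 -3.0e-04 -1.0e+00]
```

Call:
apply_moves:
  plan:
    - [[0, 0.1, 0, 0, 0.03], [0, 0.2, 0, 0, 0.06], [0, 0.2, 0, 0, 0.06]]

```text
clock: 15.92
position: [508.4, -84.1, 182.6]
tcp_rot: [0.546, 0.449, -0.545, 0.45]
wrist_force: [-1.1, -0.2, 6.9]
finger_gap: 12.0
```

```bash
python3 mv.py
```

```text
t 15.9167 pos [508.43 -84.13 182.55] yaw -11.01 F [-1.06 -0.15  6.9 ] Tq [0.12 0.21 0.09] gap 12.04 q [ 0.41  0.3  -0.41  1.89  0.14  0.98 -0.26]
tool x in world [ 1.6e-03 -3.0e-04 -1.0e+00]
```

Call:
apply_moves:
  plan:
    - [[0, 0.1, 0, 0, 0.03], [0, 0.2, 0, 0, 0.06], [0, 0.2, 0, 0, 0.06]]

```text
clock: 16.17
position: [508.5, -84.1, 182.4]
tcp_rot: [0.559, 0.433, -0.558, 0.434]
wrist_force: [-0.6, 0.1, 7.1]
finger_gap: 11.4
```

```bash
python3 mv.py
```

```text
t 16.1667 pos [508.51 -84.13 182.41] yaw -14.45 F [-0.59  0.13  7.14] Tq [0.08 0.24 0.12] gap 11.43 q [ 0.4   0.3  -0.4   1.89  0.14  0.98 -0.31]
tool x in world [ 1.8e-03 -3.0e-04 -1.0e+00]
```

Call:
apply_moves:
  plan:
    - [[0, 0.1, 0, 0, 0.03], [0, 0.2, 0, 0, 0.06], [0, 0.2, 0, 0, 0.06]]

```text
clock: 16.42
position: [508.6, -84.1, 182.3]
tcp_rot: [0.572, 0.416, -0.571, 0.417]
wrist_force: [-0.2, -0.1, 7.5]
finger_gap: 11.6
```

```bash
python3 mv.py
```

```text
t 16.4167 pos [508.58 -84.07 182.26] yaw -17.88 F [-0.23 -0.07  7.49] Tq [0.1  0.16 0.08] gap 11.59 q [ 0.39  0.3  -0.39  1.89  0.13  0.98 -0.37]
tool x in world [ 1.9e-03 -2.0e-04 -1.0e+00]
```

Call:
apply_moves:
  plan:
    - [[0, 0.1, 0, 0, 0.03], [0, 0.2, 0, 0, 0.06], [0, 0.2, 0, 0, 0.06]]

```text
clock: 16.67
position: [508.7, -84.1, 182.2]
tcp_rot: [0.584, 0.398, -0.583, 0.399]
wrist_force: [-0.1, 0.4, 8.0]
finger_gap: 12.2
```

```bash
python3 mv.py;  python3 - <<'E'
from h import *
cap('scene','s7')
P=plugpolys([507.6,-85.5,177],np.radians(-21+90))
N=[]
overlay('s7',P+N,295,200,350,260,12,'a5'); overlay('s7',[],295,200,350,260,12,'a6')
E
python3 mv.py
```

```text
t 16.6667 pos [508.67 -84.1  182.15] yaw -21.32 F [-0.1   0.36  8.04] Tq [0.06 0.19 0.06] gap 12.16 q [ 0.38  0.29 -0.38  1.89  0.13  0.98 -0.43]
tool x in world [ 2.2e-03 -3.0e-04 -1.0e+00]
t 16.7167 pos [508.67 -84.12 182.17] yaw -21.25 F [-0.77  0.05  7.98] Tq [0.1  0.2  0.04] gap 11.66 q [ 0.38  0.29 -0.38  1.89  0.13  0.98 -0.42]
tool x in world [ 2.2e-03 -3.0e-04 -1.0e+00]
```

View pics/a5.png

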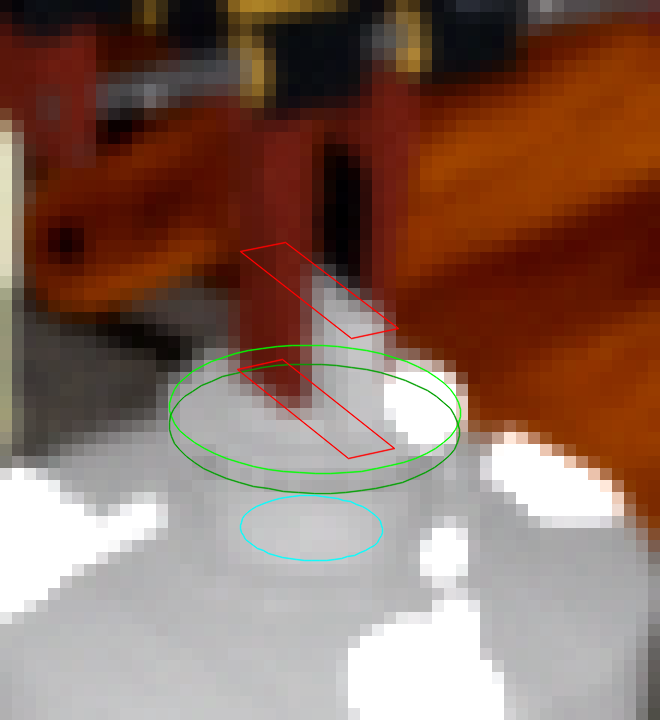

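View pics/a6.png

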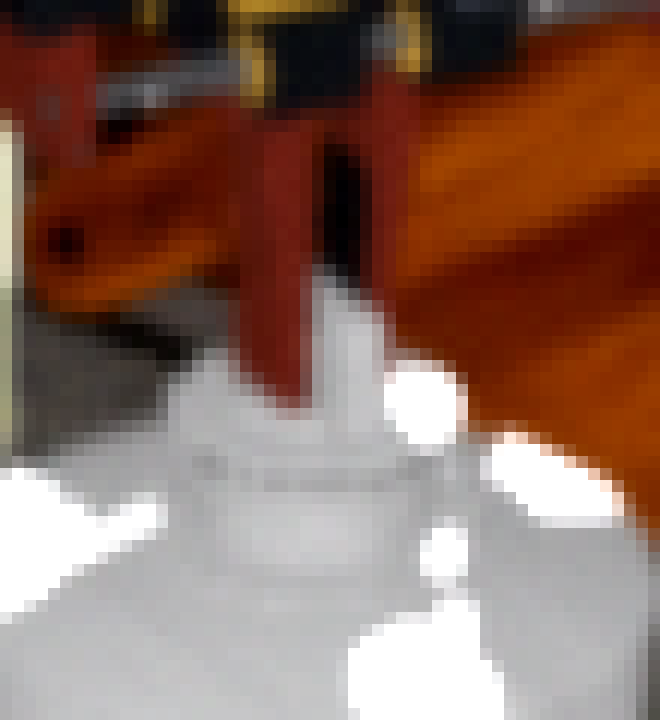

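Call:
apply_moves:
  plan:
    - [[0, 0.1, 0, 0, 0.03], [0, 0.1, 0, 0, 0.06], [0, 0.1, 0, 0, 0.06]]

```text
clock: 16.97
position: [508.8, -84.1, 182.1]
tcp_rot: [0.596, 0.381, -0.595, 0.382]
wrist_force: [-1.0, -0.9, 7.8]
finger_gap: 11.8
```

```bash
python3 mv.py
```

```text
t 16.9667 pos [508.77 -84.07 182.13] yaw -24.76 F [-0.96 -0.93  7.81] Tq [0.07 0.12 0.07] gap 11.85 q [ 0.38  0.29 -0.37  1.89  0.13  0.98 -0.48]
tool x in world [ 2.4e-03 -3.0e-04 -1.0e+00]
```

Call:
apply_moves:
  plan:
    - [[0, 0.1, 0, 0, 0.03], [0, 0.1, 0, 0, 0.06], [0, 0.1, 0, 0, 0.06]]

```text
clock: 17.22
position: [508.8, -84.1, 182.1]
tcp_rot: [0.607, 0.363, -0.606, 0.364]
wrist_force: [-1.1, -0.7, 8.6]
finger_gap: 11.7
```

```bash
python3 mv.py
```

```text
t 17.2167 pos [508.84 -84.07 182.06] yaw -28.2 F [-1.07 -0.74  8.56] Tq [0.15 0.15 0.04] gap 11.69 q [ 0.37  0.29 -0.36  1.89  0.12  0.98 -0.54]
tool x in world [ 2.6e-03 -3.0e-04 -1.0e+00]
```

```bash
python3 - <<'E'
from h import *
cap('scene','s8')
ims=[]
for y in(-28,-18,-8):
    overlay('s8',plugpolys([507.6,-85.5,177],np.radians(y+90)),300,210,345,255,8,'z'); ims.append(cv2.imread('pics/z.png'))
overlay('s8',[],300,210,345,255,8,'z'); ims.append(cv2.imread('pics/z.png'))
cv2.imwrite('pics/a7.png',np.vstack([np.hstack(ims[:2]),np.hstack(ims[2:])])[:, :])
a=cv2.imread('pics/a7.png'); cv2.imwrite('pics/a7.png',cv2.resize(a,(600,600)))
E
```

```text
(no output)
```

View pics/a7.png

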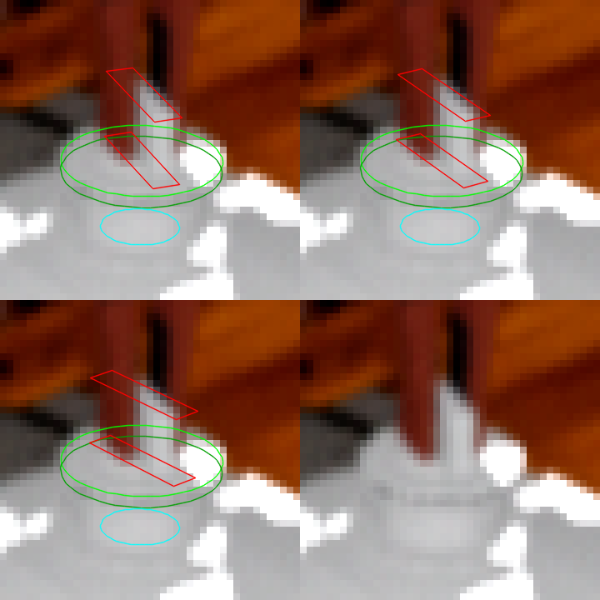

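Call:
apply_moves:
  plan:
    - [[0, 0, 0, 0, 0.03], [0, 0, 0, 0, 0.06], [0, 0, 0, 0, 0.06]]

```text
clock: 17.52
position: [508.9, -84.1, 182.1]
tcp_rot: [0.618, 0.344, -0.617, 0.345]
wrist_force: [-0.1, -0.7, 7.8]
finger_gap: 11.8
```

```bash
python3 mv.py
```

```text
t 17.5167 pos [508.87 -84.05 182.06] yaw -31.63 F [-0.13 -0.72  7.77] Tq [0.12 0.14 0.07] gap 11.83 q [ 0.36  0.29 -0.35  1.89  0.12  0.98 -0.6 ]
tool x in world [ 2.6e-03 -2.0e-04 -1.0e+00]
```

Call:
apply_moves:
  plan:
    - [[0, 0, 0, 0, 0.03], [0, 0, 0, 0, 0.06], [0, 0, 0, 0, 0.06]]

```text
clock: 17.77
position: [508.9, -84.0, 182.1]
tcp_rot: [0.628, 0.326, -0.627, 0.327]
wrist_force: [-0.5, 0.2, 7.9]
finger_gap: 11.9
```

```bash
python3 mv.py
```

```text
t 17.7667 pos [508.92 -84.03 182.07] yaw -35.07 F [-0.55  0.2   7.85] Tq [0.13 0.05 0.05] gap 11.85 q [ 0.35  0.29 -0.34  1.89  0.11  0.98 -0.65]
tool x in world [ 2.7e-03 -2.0e-04 -1.0e+00]
```

Call:
apply_moves:
  plan:
    - [[0, 0.1, 0, 0, 0.03], [0, 0.2, 0, 0, 0.06], [0, 0.2, 0, 0, 0.06]]

```text
clock: 18.02
position: [508.9, -84.0, 182.0]
tcp_rot: [0.638, 0.307, -0.636, 0.308]
wrist_force: [-1.2, 0.1, 9.8]
finger_gap: 11.9
```

```bash
python3 mv.py
```

```text
t 18.0167 pos [508.89 -84.03 181.95] yaw -38.48 F [-1.22  0.06  9.81] Tq [0.11 0.18 0.3 ] gap 11.87 q [ 0.34  0.29 -0.33  1.89  0.11  0.98 -0.71]
tool x in world [ 2.7e-03 -3.0e-04 -1.0e+00]
```

Call:
apply_moves:
  plan:
    - [[0, 0.1, 0, 0, 0.03], [0, 0.2, 0, 0, 0.06], [0, 0.2, 0, 0, 0.06]]

```text
clock: 18.27
position: [508.8, -84.1, 181.9]
tcp_rot: [0.646, 0.288, -0.645, 0.289]
wrist_force: [-0.2, -0.9, 10.7]
finger_gap: 12.2
```

```bash
python3 mv.py
```

```text
t 18.2667 pos [508.84 -84.07 181.91] yaw -41.86 F [-0.19 -0.85 10.68] Tq [-0.01  0.36  0.8 ] gap 12.23 q [ 0.33  0.29 -0.32  1.89  0.11  0.97 -0.76]
tool x in world [ 2.6e-03 -8.0e-04 -1.0e+00]
```

Call:
apply_moves:
  plan:
    - [[0, -0.6, 0, 0, -0.03], [0, -1.2, 0, 0, -0.05], [0, -1.6, 0, 0, -0.05], [0, -1.6, 0, 0, -0.05]]

```text
clock: 18.6
position: [508.7, -84.0, 182.2]
tcp_rot: [0.639, 0.304, -0.638, 0.304]
wrist_force: [5.1, 0.1, -1.9]
finger_gap: 11.7
```

```bash
python3 mv.py
```

```text
t 18.6 pos [508.72 -84.05 182.17] yaw -39.06 F [ 5.1   0.05 -1.9 ] Tq [ 0.16 -1.32  0.33] gap 11.73 q [ 0.34  0.29 -0.33  1.89  0.11  0.98 -0.72]
tool x in world [ 1.9e-03  3.0e-04 -1.0e+00]
```

Call:
apply_moves:
  plan:
    - [[0, 0, 0.3, -0.2, 0], [0, 0, 0.5, -0.4, 0], [0, 0, 0.5, -0.4, 0]]

```text
clock: 18.85
position: [508.7, -84.1, 182.1]
tcp_rot: [0.639, 0.304, -0.638, 0.304]
wrist_force: [3.9, 1.2, -1.2]
finger_gap: 12.1
```

```bash
python3 mv.py
```

```text
t 18.85 pos [508.72 -84.06 182.13] yaw -39.07 F [ 3.86  1.21 -1.17] Tq [ 0.22 -1.12  0.31] gap 12.08 q [ 0.34  0.29 -0.33  1.89  0.11  0.98 -0.72]
tool x in world [ 4.e-04  2.e-04 -1.e+00]
```

Call:
apply_moves:
  plan:
    - [[20, 0, 0, 0, 0], [50, 0, 0, 0, 0], [50, 0, 0, 0, 0], [50, 0, 0, 0, 0], [50, 0, 0, 0, 0], [50, 0, 0, 0, 0], [50, 0, 0, 0, 0], [50, 0, 0, 0, 0], [50, 0, 0, 0, 0], [50, -10, 0, 0, 0], [50, -30, 0, 0, 0], [50, -60, 0, 0, 0], [50, -90, 0, 0, 0], [50, -90, 0, 0, 0], [50, -90, 0, 0, 0]]

```text
clock: 20.1
position: [509.5, -84.3, 274.4]
tcp_rot: [0.64, 0.303, -0.637, 0.305]
wrist_force: [0.1, 1.4, -0.7]
finger_gap: 50.1
```

```bash
python3 mv.py;python3 - <<'E'
from h import *
cap('scene','s9')
overlay('s9',plugpolys([507.6,-85.5,177],np.radians(-39+90)),300,210,345,255,8,'z');a=cv2.imread('pics/z.png')
overlay('s9',[],300,210,345,255,8,'z'); cv2.imwrite('pics/a8.png',np.hstack([a,cv2.imread('pics/z.png')]))
E
```

```text
t 20.1 pos [509.45 -84.27 274.42] yaw -39.08 F [ 0.05  1.43 -0.73] Tq [-0.04 -0.01  0.03] gap 50.07 q [ 0.35  0.2  -0.33  1.77  0.07  1.18 -0.68]
tool x in world [ 4.2e-03 -8.0e-04 -1.0e+00]
```

View pics/a8.png

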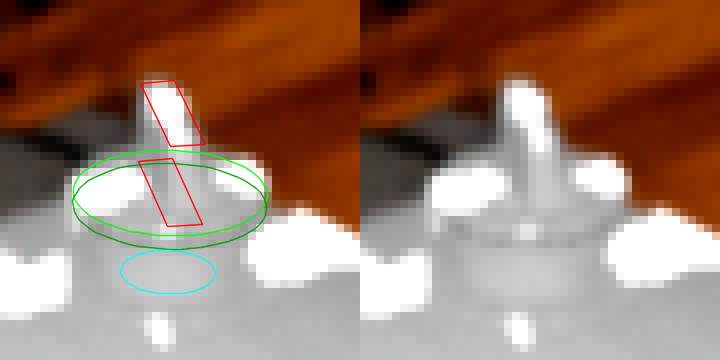

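View pics/s9.png

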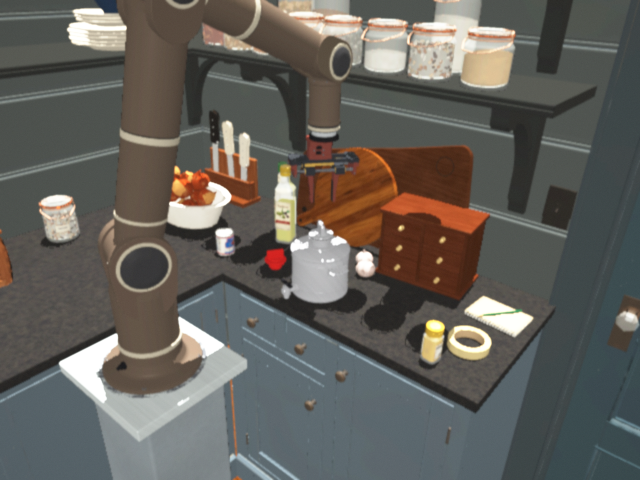

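```bash
python3 - <<'E'
from h import *
print(arm.close_job())
E
```

```text
the job is handed in; nothing more can be done
None
```

The steel plug is screwed home in the drum's neck and released. I handed the job in at about 20 s of the 67 s allowed.

**What I did:**
- I picked up the steel plug, not the red look-alike.
- I set it on the neck, where it first rested on the nibs.
- I backed it off anticlockwise with about 5–8 N of pressure. It dropped onto the shelves, then into the openings after about 110° in all.
- I screwed it in clockwise about 88° until the turning resistance rose from 0.05 to 0.8 N·m, then eased off and let go.

**Last checks:**
- **Height:** the plug centre was about 5 mm above the mouth, as it should be when home. The mouth height itself was judged from the shelf contact.
- **Thread hold:** when I eased the arm up by 1.6 mm, the plug rose only 0.25 mm, so the thread is holding it.
- **Final picture:** the plug sits upright and flush. At most a hairline of seal shows in the coarse image, and the drum, tin, jar and tape appear where they were. The gripper is about 90 mm clear.

**Disagreements and other forces:**
- **Turning:** the plug turned further than the 63° I expected from its height in the openings. Over the last part it barely sank, probably because my own pressure had already squashed the seal.
- **Forces:** pressure on the plug briefly reached 13 N, once in the openings and again at the stop. There was about a 5 N side load just before release.

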